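# Lock a setting ring into the vee of a slotted rail with a hammer-head stop

### The job

Lock the black setting ring into the vee of the slotted rail so that a gauge can be zeroed on it: take the hammer-head stop from its blue block, drop its head through the slot in line with it, press it down against its spring, give it a quarter turn clockwise (seen from above) and let it rise, so that the head catches under the lips. The brass collar must bear on the ring and have pushed it home, by feel, with about 10 N, so that after you let go the ring stays nipped between collar and vee; do not force anything (no push over about 25 N), and leave the plug gauge, dial indicator, magnet and snap gauge alone.

Things in the scene. Friction and masses are not known exactly. Their poses are not given: they have to be found in the camera images.
- stop: hammer-head stop, 0.28 kg, 84 mm tall. Origin: centre of the head's underside; z up the stop, x along the head. Steel head 36 mm (x) by 19.5 by 9 thick, two corners rounded, a groove near each end; 12 mm shank; brass collar 40 mm across, 16 high, sliding on the shank, underside 12.5 mm above the origin. A spring holds the collar down: it yields at 9 N, then 0.5 N per mm, up to 10 mm.
- stop_grip (a point): where to hold the stop: middle of its steel grip, 20 mm square with sides along the stop's x and y, 63 mm above the stop's origin. The grip runs from 40 to 84 mm above the origin; a red line on its end lies along the head. A half turn of the stop makes no difference.
- rail: fixed rail: dark base plate 92 by 310 by 10 mm with a grey slotted strut 45 mm wide on it, open at the top, 34 mm above the origin. Origin: centre of the underside; y along the slot towards the vee, x across, z up. Slot 23 mm wide, inside width 39, lips turned down 8 mm, channel floor 20.5 mm below the top. The stop's collar has free room from y = -130 to y = -50 mm at the start.
- slot_point (a point): point on the rail at x 0, y -75 mm, level with the strut's top; good for dropping the stop in. Heights of the stop's origin below this level: collar lands on the lips at 12.5 mm; head clear below the lips, free to turn, from 17 mm; head on the channel's floor at 20.5 mm; caught, with the lips in the head's grooves, at 14.5 mm.
- rail_end (a point): point on the rail's end, at x 0, y -150 mm, level with the strut's top. On turning: clockwise seen from above only; the channel's sides stop the head some 10 degrees past the quarter turn; the grooves seat if it is let rise within about 7 degrees of square. Caught, it stays put when released and slides along the slot with 4 to 9 N of drag.
- home_middle (a point): point on the rail at x 0, y 64.5 mm, level with the strut's top: middle of the range where the ring's centre may be when home. An aluminium vee (90 degrees, opening to -y, 74 mm wide, 20 high) is clamped fast on the strut, but anywhere in a range of 25 mm that no reading tells: the home centre lies from y 52 to y 77 mm.
- set_ring: black steel setting ring, 72 mm outside diameter, 18 mm high, 0.3 to 0.5 kg, lying flat on the strut, at least 14 mm short of home and up to 2 mm off the middle. Origin: centre of its underside. Vee and collar are smooth against it.
- holder: fixed blue accessory block, 104 by 60 by 28 mm, with a pocket for the stop's head. Origin: underside, below the pocket's centre; x along the block. The stop stands in the pocket, collar on the block's top, head along the block's x; it lifts straight out.
- plug: bystander: slim white and black plug gauge standing upright, 24 mm base, 146 mm tall; origin: centre of its base
- dial: bystander: dial indicator lying on its back, 138 by 57 by 22 mm; origin: centre of its underside
- magnet: bystander: black pot magnet with a knob, 43 mm in diameter, 37 mm tall; origin: centre of its underside
- snap: bystander: C-shaped steel snap gauge lying flat, 104 by 104 by 11 mm; origin: centre of its underside
Not all that is in view belongs to the job. Leave any green or turquoise look-alike of the set_ring alone.

How it is judged:
By the outcome, as a careful person would: the job done as asked, in the order asked, and still so for the second after the job is handed in, with the robot touching nothing.
It also fails if it takes over 70 s, if anything falls off the work surface, if the arm or the gripper's body presses on something with over 40 N, if the wrist force passes 120 N, or if a joint passes its speed limit or range.

### The arm

A 7-joint arm with a two-finger parallel gripper is mounted at the origin on a cart in front of the work surface, level with it; the furniture and walls round the work are solid. World frame = base frame: x ahead of the robot, y to its left, z up, the work surface at z = 0. Lengths are in m, angles in rad, forces in N, time in s.
With the tool pointing down it reaches from about 0.4 to 0.85 m from the base axis. Payload 10.4 kg.
Tool frame: the origin (TCP) lies at the very end of the fingers, on their centre line; the grasp point (between the pads) lies 19 mm behind it; z points along the fingers, y is the direction in which the jaws open and shut (so a half turn about z gives the same grasp; the last joint's range is limited). The gripper opens to 87 mm and grips with 3 to 60 N. Pads are 19 mm wide; open, the fingers measure 117 mm over their backs; the gripper's body (75 mm by 190 mm) begins 51 mm behind the grasp point.
Start: joints at [1.145, 0.332, -0.065, 1.46, 0.022, 1.35, -0.088], TCP at [0.245, -0.575, 0.223] pointing down, gripper open.
Joint ranges: [-2.6, 2.6], [-0.5, 2.12], [-1.47, 1.34], [0.16, 2.42], [-1.27, 4.41], [0.06, 2.06], [-2.6, 2.6]. Speed limits (rad/s): [2.22, 2.22, 2.79, 2.79, 3.14, 3.14, 3.14].

### API

Orientations are given as a unit quaternion [x, y, z, w].
In Python, from bench import r, eyes, job gives the robot as it stands. The module is installed in compiled form; this text tells all that it offers.
- The arm moves only by the tool play_rows, never from a script. Its argument "motion" is a list of rows, each a list of 7 numbers: the shift along the tool's x, y, z as a fraction of full scale, then the turn, a rotation vector about the tool's x, y, z as a fraction of full scale, then the opening in per cent of the stroke, from 0 (shut) to 100 (fully open). A call has 1 to 5 rows; each row is the pose to reach, as a shift and turn from the pose commanded when the call began, along the tool's axes at that moment; what a row does not reach only later rows make up. Full scale, the value 1, is 0.2 m for a shift and 90 degrees for a turn. A row lasts 1/8 s, in which the tool goes at most 62.5 mm and 10.7 degrees, less where a joint would pass 70% of its speed; a pose out of reach is approached as far as the arm can. A call with a number of a shift or a turn outside -1 to 1 is refused whole. A call with a gripper value outside its range is refused whole. The fingers move at their own pace and stop on an object; "squeeze" is the grip in N (left out, the last holds). Time passes only in rows, so rows that repeat a pose let the fingers close. It gives the time, the measured TCP pose, the force and the opening at its end, in the units of the state.
- r.read_state(): the state, without advancing time (a new reading comes with each control period).
- eyes.camera(name): name is "side" or "top" or "wrist"; returns a dict with "image" (420x560x3 uint8, red, green, blue), "mtx" (3x3 intrinsics, pixels), "R" (3x3) and "t" (3): a world point X has camera coordinates R X + t. Camera axes: x right, y down, z forward; pixel columns grow to the right and rows downward; lengths in m; the calibration is good to about 2 mm. A picture is of the moment at which its call begins. There is no depth.
- job.close_job(): hands the job in, once; it reports no verdict.
Trained networks look in a picture, given as the dict that the camera call returned (one of the last four; its "shot" number tells which), for a name from the list of things; names that differ only in an ending like _2 or _b are one class to them, and where a whole thing is asked for, a point or a joint stands for the part that bears it (a point fixed in the world has none). Each returns a list of dicts, best first, with "p" (0 to 1); they miss things now and then, are a little off and sometimes report something else, mostly with a low value. They report only what shows in the picture. A call takes as long as a camera call. They do not tell look-alikes from the thing itself.
- eyes.regions_of(picture, label): "region" (420x560 bool, what is visible of it) and "xy" ([column, row] in pixels, amid what is visible of it).
- eyes.landmark_of(picture, label): "xy" ([column, row] in pixels: a listed point, or the origin of a listed thing).
The state is a dict: "time": time; "joint_positions": joint angles; "joint_vel": joint speeds; "joint_torque": joint torques, N m; "ee_pos": TCP position; "eef_rot": TCP orientation; "ft_force": force on the tool from outside, world axes, zero at the start; "torque": the same for the moment, N m; "width": finger opening in m.
Only numpy, scipy, OpenCV 4.12 (cv2) and the standard library are available. Lean on these libraries where they do the work, as an engineer would, in place of code of your own. Each camera call takes 0.05 s, during which the arm holds its last target. There are 200 camera calls.

## Working session

There is one attempt and no reset: what is moved stays moved. The work goes in short steps, Python scripts to look and compute and a tool call to move; the robot and the scene stay as the last step left them, time stands still between calls to the robot, and variables do not carry over. Pictures are saved under pics/ and viewed, about 8 in all and at most 12, crops included, and the job is handed in when it is done.

Besides the shell and the picture viewer there is one more tool, called after ">>>" by a JSON object that holds its "fn" and its "kwargs", one argument or row to a line. play_rows: Moves the arm, as the interface text tells. Shift numbers are shares of 0.2 m and turn numbers shares of 90 degrees, none past 1 either way. Its arguments: {"type":"object","properties":{"motion":{"type":"array","items":{"type":"array","items":{"type":"number"}}},"squeeze":{"type":"number"}},"required":["motion"]}

```bash
mkdir -p pics; cat > h.py <<'E'
from bench import r, eyes, job
import numpy as np, cv2
from scipy.spatial.transform import Rotation as Ro
def save(p,n,crop=None,s=1):
    im=p["image"][:,:,::-1]
    if crop: im=im[crop[1]:crop[3],crop[0]:crop[2]]
    cv2.imwrite(f"pics/{n}.png",cv2.resize(np.ascontiguousarray(im),None,fx=s,fy=s,interpolation=cv2.INTER_CUBIC))
def ray(p,xy):
    d=p["R"].T@np.linalg.inv(p["mtx"])@np.array([xy[0],xy[1],1.]); return -p["R"].T@p["t"],d
def at_z(p,xy,z):
    c,d=ray(p,xy); return c+d*(z-c[2])/d[2]
def tri(obs):
    A=np.zeros((3,3));b=np.zeros(3)
    for p,xy in obs:
        c,d=ray(p,xy);d=d/np.linalg.norm(d);M=np.eye(3)-np.outer(d,d);A+=M;b+=M@c
    return np.linalg.solve(A,b)
def proj(p,X):
    v=p["mtx"]@(p["R"]@np.array(X)+p["t"]);return v[:2]/v[2]
def delta(target,yaw_deg=None):
    s=r.read_state();R=Ro.from_quat(s["eef_rot"]).as_matrix()
    return R.T@(np.array(target)-s["ee_pos"])/0.2
E
cat > a.py <<'E'
from h import *
np.set_printoptions(precision=4,suppress=True)
P={n:eyes.camera(n) for n in("top","side","wrist")}
for n in P: print(n,"cam",-P[n]["R"].T@P[n]["t"])
save(P["top"],"top0",s=1.4);save(P["side"],"side0",s=1.4)
for l in("stop","stop_grip","slot_point","rail_end","home_middle","set_ring","holder","rail","plug","dial","magnet","snap"):
    for n in P:
        print(l,n,[(np.round(d["xy"],1).tolist(),round(d["p"],2)) for d in eyes.landmark_of(P[n],l)[:3]])
s=r.read_state();print(s["time"],s["ee_pos"],s["eef_rot"],s["ft_force"],s["width"],Ro.from_quat(s["eef_rot"]).as_matrix())
E
python3 a.py
```

```text
top cam [0.2857 0.0414 1.451 ]
side cam [0.4682 0.9786 1.2809]
wrist cam [ 0.3171 -0.545   0.3847]
stop top [([339.0, 231.6], 0.7), ([224.8, 195.1], 0.33)]
stop side [([300.0, 172.3], 0.73)]
stop wrist []
stop_grip top [([341.4, 229.1], 0.42)]
stop_grip side [([301.7, 158.2], 0.69)]
stop_grip wrist []
slot_point top [([242.8, 199.3], 0.68), ([253.9, 257.8], 0.32)]
slot_point side [([252.9, 244.3], 0.6)]
slot_point wrist []
rail_end top [([266.5, 207.7], 0.64)]
rail_end side [([263.5, 223.1], 0.71), ([252.2, 244.3], 0.6), ([318.6, 349.8], 0.39)]
rail_end wrist []
home_middle top [([202.5, 192.1], 0.63), ([340.6, 232.3], 0.47)]
home_middle side [([240.6, 285.8], 0.96)]
home_middle wrist []
set_ring top [([302.4, 198.2], 0.83), ([304.9, 235.8], 0.83), ([216.6, 194.7], 0.63)]
set_ring side [([245.1, 272.2], 0.83), ([296.2, 282.5], 0.77), ([263.4, 200.4], 0.66)]
set_ring wrist []
holder top [([338.3, 234.1], 0.65)]
holder side [([298.1, 173.9], 0.91), ([302.1, 135.9], 0.21)]
holder wrist []
rail top [([222.3, 196.6], 0.56)]
rail side [([245.4, 276.1], 0.55), ([261.5, 226.4], 0.41)]
rail wrist []
plug top [([255.4, 255.4], 0.63)]
plug side [([319.0, 244.8], 0.58), ([261.6, 226.4], 0.35), ([247.2, 272.1], 0.35)]
plug wrist []
dial top [([159.6, 256.5], 0.67)]
dial side [([317.8, 351.4], 0.88), ([250.0, 243.8], 0.35)]
dial wrist []
magnet top [([276.8, 165.2], 0.53)]
magnet side [([213.7, 222.4], 0.51)]
magnet wrist []
snap top [([395.1, 235.7], 0.64)]
snap side [([303.5, 132.6], 0.84), ([214.8, 219.1], 0.72), ([297.5, 174.6], 0.67)]
snap wrist []
1.95 [ 0.245  -0.575   0.2226] [ 0.9798  0.2001 -0.      0.    ] [-0.1028  0.0121  0.2934] 0.08702559755260852 [[ 0.92    0.392  -0.    ]
 [ 0.392  -0.92   -0.0001]
 [-0.      0.0001 -1.    ]]
```

View images.

View pics/top0.png

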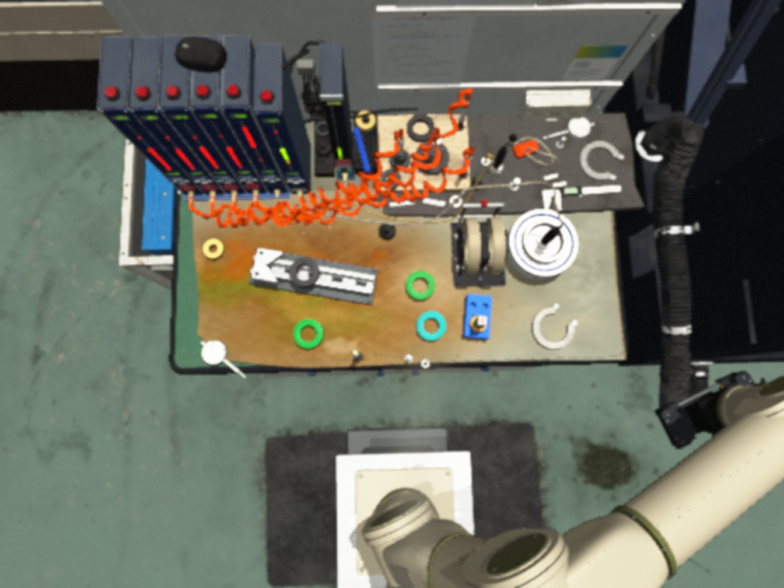

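View pics/side0.png

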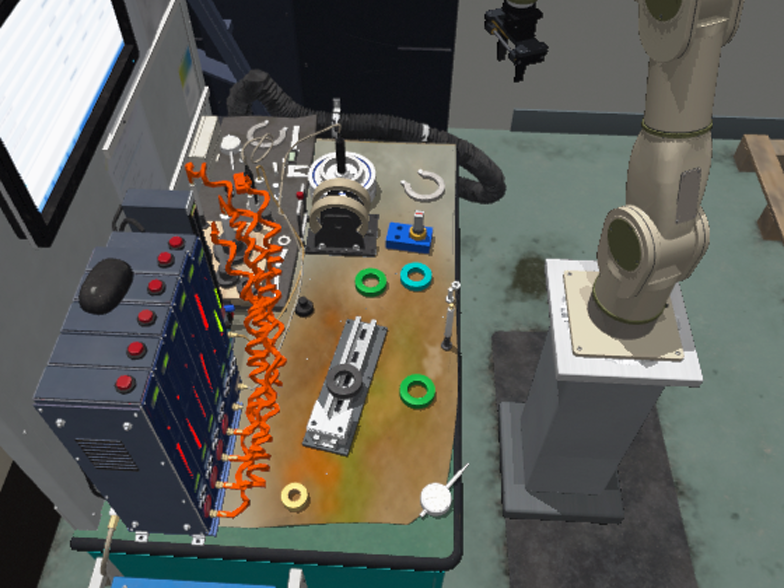

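```bash
cat > b.py <<'E'
from h import *
np.set_printoptions(precision=4,suppress=True)
T=eyes.camera("top");S=eyes.camera("side")
Q=dict(grip=((341.4,229.1),(301.7,158.2),.079),slot=((242.8,199.3),(252.9,244.3),.034),end=((266.5,207.7),(263.5,223.1),.034),home=((202.5,192.1),(240.6,285.8),.034),ring=((216.6,194.7),(245.1,272.2),.034),holder=((338.3,234.1),(298.1,173.9),0),plug=((255.4,255.4),(319,244.8),0),magnet=((276.8,165.2),(213.7,222.4),0),snap=((395.1,235.7),(303.5,132.6),0),dial=((159.6,256.5),(317.8,351.4),0),la1=((302.4,198.2),(263.4,200.4),0),la2=((304.9,235.8),(296.2,282.5),0))
for k,(a,b,z) in Q.items(): print(k,tri([(T,a),(S,b)]),at_z(T,a,z),at_z(S,b,z))
E
python3 b.py
```

```text
grip [ 0.4474 -0.1831  0.0779] [ 0.4528 -0.1841  0.079 ] [ 0.4421 -0.1804  0.079 ]
slot [0.571  0.1403 0.0455] [0.5695 0.1416 0.034 ] [0.5756 0.1315 0.034 ]
end [0.5433 0.0601 0.0416] [0.5383 0.0611 0.034 ] [0.5499 0.0527 0.034 ]
home [0.5964 0.2775 0.0448] [0.5981 0.2794 0.034 ] [0.5983 0.2712 0.034 ]
ring [0.5881 0.2304 0.0388] [0.5878 0.2312 0.034 ] [0.5898 0.2271 0.034 ]
holder [ 0.4482 -0.1864 -0.0041] [ 0.4452 -0.1853  0.    ] [ 0.4508 -0.1835  0.    ]
plug [0.3799 0.1028 0.0052] [0.3792 0.1032 0.    ] [0.3805 0.099  0.    ]
magnet [ 0.7063  0.0208 -0.0187] [0.6973 0.0216 0.    ] [0.7064 0.0335 0.    ]
snap [ 0.4357 -0.3829  0.0001] [ 0.4346 -0.3827  0.    ] [ 0.4368 -0.3833  0.    ]
dial [ 0.3835  0.4319 -0.0053] [0.384  0.4303 0.    ] [0.383  0.4343 0.    ]
la1 [ 0.5665 -0.0637  0.0025] [ 0.5752 -0.0654  0.    ] [ 0.5587 -0.063   0.    ]
la2 [ 0.4684 -0.103  -0.557 ] [ 0.4423 -0.0692  0.    ] [0.445  0.2323 0.    ]
```

The top and side views show the stop in the blue block at top-view px (342,230). The black ring is on the rail at (217,195), and the vee is at its left end.

Possible look-alikes for the ring, in top-view px: green (300,204), turquoise (308,232), green (220,238) and a brass washer (152,178). I choose the black one on the strut. The stop's only rival is the upright plug at (255,255), and I choose the stop with the brass collar in the blue block.

Next I approach above the block and check with the wrist camera.

>>> {"fn": "play_rows", "kwargs": {
  "motion": [
    [0.28,-0.23,0,0,0,-0.11,100],
    [0.56,-0.46,0,0,0,-0.22,100],
    [0.84,-0.69,0,0,0,-0.33,100],
    [0.84,-0.69,0,0,0,-0.44,100],
    [0.84,-0.69,0,0,0,-0.55,100]
  ]
}}

```text
time: 2.68
ee_pos: [0.3473, -0.3797, 0.2231]
eef_rot: [0.803, 0.596, 0.0, 0.0]
ft_force: [0.6, 0.7, 0.6]
width: 0.0872
```

```bash
cat > st.py <<'E'
from h import *
import sys
np.set_printoptions(precision=4,suppress=True)
s=r.read_state();R=Ro.from_quat(s["eef_rot"]).as_matrix()
print(s["time"],"pos",s["ee_pos"],"F",s["ft_force"],"w",s["width"],"yaw_y",np.degrees(np.arctan2(R[1,1],R[0,1])),"z",R[:,2],"q",s["joint_positions"])
if len(sys.argv)>1:
    t=np.array(list(map(float,sys.argv[1:4])));print("shift",R.T@(t-s["ee_pos"])/0.2)
    if len(sys.argv)>4: 
        a=np.degrees(np.arctan2(R[1,1],R[0,1]))-float(sys.argv[4]);print("turn",((a+180)%360-180)/90)
E
python3 st.py 0.447 -0.184 0.2 -4
```

```text
2.675 pos [ 0.3473 -0.3797  0.2231] F [0.5852 0.6898 0.5816] w 0.08719282327810852 yaw_y -16.830391213924354 z [ 0.0008 -0.0004 -1.    ] q [ 1.0042  0.1037 -0.2804  1.7371  0.0295  1.304   0.4237]
shift [1.0811 0.1938 0.1153]
turn -0.14255990237693716
```

>>> {"fn": "play_rows", "kwargs": {
  "motion": [
    [0.28,0.05,0,0,0,-0.1,100],
    [0.56,0.12,0,0,0,-0.14,100],
    [0.8,0.19,0,0,0,-0.14,100],
    [0.8,0.19,0,0,0,-0.14,100]
  ]
}}

```text
time: 3.18
ee_pos: [0.4318, -0.2372, 0.223]
eef_rot: [0.734, 0.679, 0.001, 0.0]
ft_force: [-0.7, -0.7, -0.3]
width: 0.0873
```

```bash
cat > c.py <<'E'
from h import *
np.set_printoptions(precision=4,suppress=True)
W=eyes.camera("wrist");save(W,"w1",s=1.4)
import pickle;pickle.dump(W,open("w1.pkl","wb"))
print("cam",-W["R"].T@W["t"],"fwd",W["R"][2])
for l,z in (("stop_grip",.0785),("stop",.0155),("holder",0)):
    for d in eyes.landmark_of(W,l)[:2]: print(l,d["xy"],d["p"],at_z(W,d["xy"],z))
g=eyes.regions_of(W,"holder")
if g:
    c,_=cv2.findContours(g[0]["region"].astype(np.uint8),0,2);c=max(c,key=cv2.contourArea)
    q=np.array([at_z(W,p[0],.028)[:2]*1000 for p in c],np.float32)
    print("rect",cv2.minAreaRect(q),g[0]["p"])
E
python3 c.py; python3 st.py
```

```text
cam [ 0.4382 -0.1602  0.3858] fwd [-0.0229 -0.2832 -0.9588]
stop_grip [298.1, 151.6] 0.75 [ 0.4507 -0.1915  0.0785]
stop [301.0, 151.4] 0.95 [ 0.4566 -0.198   0.0155]
rect ((472.0694580078125, -192.9407958984375), (60.11964797973633, 103.80719757080078), 83.09822845458984) 0.91
3.425 pos [ 0.429  -0.2421  0.2225] F [ 0.2367 -0.6377  0.3345] w 0.08719932348064453 yaw_y -4.943717237698628 z [-0.0002 -0.0002 -1.    ] q [ 0.8409  0.0658 -0.4347  1.7815  0.029   1.3007  0.313 ]
```

View pics/w1.png

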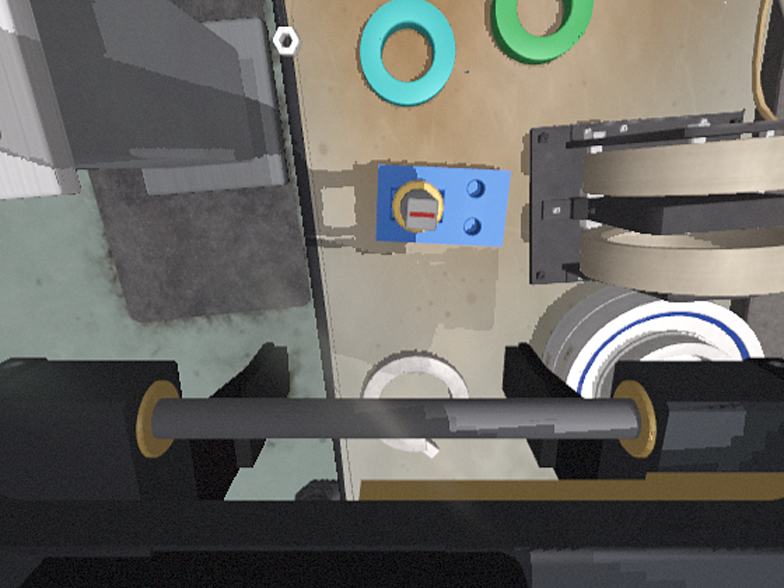

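The wrist view shows the stop at px (302,152), brass collar in the blue block with the red line along the block. The block measures 104 x 60 mm, with its x axis at about -7°. I'll grip across the head so the jaws centre the stop across the slot, which means turning the tool's y to about +83°.

>>> {"fn": "play_rows", "kwargs": {
  "motion": [
    [0.13,0.14,0.05,0,0,-0.11,100],
    [0.26,0.28,0.1,0,0,-0.22,100],
    [0.26,0.28,0.15,0,0,-0.33,100],
    [0.26,0.28,0.15,0,0,-0.44,100],
    [0.26,0.28,0.15,0,0,-0.55,100]
  ]
}}

```text
time: 4.05
ee_pos: [0.4893, -0.1949, 0.1922]
eef_rot: [0.384, 0.924, -0.0, -0.0]
ft_force: [-0.7, 0.2, -0.1]
width: 0.0863
```

>>> {"fn": "play_rows", "kwargs": {
  "motion": [
    [0,0,0,0,0,-0.11,100],
    [0,0,0,0,0,-0.22,100],
    [0,0,0,0,0,-0.33,100],
    [0,0,0,0,0,-0.43,100],
    [0,0,0,0,0,-0.43,100]
  ]
}}

```text
time: 4.68
ee_pos: [0.4894, -0.1948, 0.1924]
eef_rot: [0.059, 0.998, -0.0, -0.0]
ft_force: [-0.2, -0.8, 0.5]
width: 0.0868
```

```bash
cat > c2.py <<'E'
from h import *
np.set_printoptions(precision=4,suppress=True)
W=eyes.camera("wrist");save(W,"w2",s=1.4)
s=r.read_state()
print("cam",-W["R"].T@W["t"],"tcp px",proj(W,s["ee_pos"]))
for l,z in (("stop_grip",.0785),("stop",.0155),("holder",0)):
    for d in eyes.landmark_of(W,l)[:2]: print(l,d["xy"],d["p"],at_z(W,d["xy"],z))
for l,z in (("holder",.028),("stop",.0995)):
  g=eyes.regions_of(W,l)
  if g:
    c,_=cv2.findContours(g[0]["region"].astype(np.uint8),0,2);c=max(c,key=cv2.contourArea)
    q=np.array([at_z(W,p[0],z)[:2]*1000 for p in c],np.float32)
    print(l,"rect",cv2.minAreaRect(q),g[0]["p"],cv2.boundingRect(c))
# red line
im=W["image"].astype(int);m=((im[:,:,0]>130)&(im[:,:,1]<70)&(im[:,:,2]<70)).astype(np.uint8)
n,_,st,ce=cv2.connectedComponentsWithStats(m)
for i in range(1,n):
    if st[i,4]>8:
        ys,xs=np.where(_==i);q=np.array([at_z(W,p,.0995)[:2]*1000 for p in zip(xs,ys)],np.float32)
        print("red",ce[i],st[i,4],at_z(W,ce[i],.0995),cv2.minAreaRect(q))
E
python3 c2.py; python3 st.py
```

```text
cam [ 0.4127 -0.1863  0.3553] tcp px [284.4059 261.462 ]
stop_grip [284.5, 165.9] 0.57 [ 0.4516 -0.1896  0.0785]
holder [286.0, 157.9] 0.59 [ 0.4539 -0.1878  0.    ]
holder rect ((471.8447265625, -193.17703247070312), (60.09506607055664, 103.5913314819336), 82.968505859375) 0.55 (254, 128, 60, 98)
stop rect ((444.8851013183594, -189.7265625), (31.8273868560791, 33.97430419921875), 83.157470703125) 0.89 (264, 140, 40, 43)
4.975 pos [ 0.4898 -0.1939  0.1926] F [-0.5016 -0.1177  0.19  ] w 0.08698293890018785 yaw_y 83.27880673180802 z [ 0.0001 -0.0001 -1.    ] q [ 0.8489  0.1877 -0.6194  1.7345  0.1143  1.2555  1.6557]
```

>>> {"fn": "play_rows", "kwargs": {
  "motion": [
    [0.195,0,0,0,0,0,100],
    [0.195,0,0.25,0,0,0,100],
    [0.195,0,0.45,0,0,0,100],
    [0.195,0,0.6,0,0,0,100],
    [0.195,0,0.665,0,0,0,100]
  ],
  "squeeze": 40
}}

```text
time: 5.6
ee_pos: [0.4503, -0.1889, 0.0582]
eef_rot: [0.058, 0.998, 0.0, -0.001]
ft_force: [-0.1, 0.8, 0.5]
width: 0.087
```

>>> {"fn": "play_rows", "kwargs": {
  "motion": [
    [0,0,0,0,0,0,100],
    [0,0,0,0,0,0,30],
    [0,0,0,0,0,0,15],
    [0,0,0,0,0,0,15],
    [0,0,0,0,0,0,10]
  ]
}}

```text
time: 6.22
ee_pos: [0.4512, -0.1894, 0.0598]
eef_rot: [0.058, 0.998, -0.0, 0.0]
ft_force: [-0.1, 0.3, -0.2]
width: 0.0549
```

```bash
python3 st.py 0.451 -0.190 0.0595 83
```

```text
6.225 pos [ 0.4512 -0.1894  0.0598] F [-0.098   0.3019 -0.1637] w 0.054872728858994316 yaw_y 83.37538114374735 z [ 0.0005 -0.0004 -1.    ] q [ 0.8552  0.2571 -0.606   1.9659  0.1769  0.9697  1.6192]
shift [ 0.0008 -0.003   0.0017]
turn 0.004170901597192748
```

>>> {"fn": "play_rows", "kwargs": {
  "motion": [
    [0,0,0,0,0,0,5],
    [0,0,0,0,0,0,5],
    [0,0,0,0,0,0,5],
    [0,0,0,0,0,0,5],
    [0,0,0,0,0,0,5]
  ]
}}

```text
time: 6.85
ee_pos: [0.4511, -0.1893, 0.0595]
eef_rot: [0.058, 0.998, -0.0, 0.0]
ft_force: [-0.2, -0.7, -0.3]
width: 0.0196
```

```bash
python3 st.py
```

```text
6.85 pos [ 0.4511 -0.1893  0.0595] F [-0.198  -0.7009 -0.3352] w 0.019598092014574534 yaw_y 83.37878361828969 z [ 0.0001 -0.0001 -1.    ] q [ 0.8551  0.2576 -0.6061  1.9661  0.1769  0.9695  1.6192]
```

>>> {"fn": "play_rows", "kwargs": {
  "motion": [
    [0,0,-0.15,0,0,0,5],
    [0,0,-0.4,0,0,0,5],
    [0,0,-0.65,0,0,0,5],
    [-0.08,0.3,-0.7,0,0,0.11,5],
    [-0.16,0.58,-0.7,0,0,0.22,5]
  ]
}}

```text
time: 7.48
ee_pos: [0.4929, -0.0881, 0.2003]
eef_rot: [0.216, 0.976, -0.0, 0.001]
ft_force: [1.4, -0.3, -3.8]
width: 0.0195
```

>>> {"fn": "play_rows", "kwargs": {
  "motion": [
    [0,0,0,0,0,0.11,5],
    [0,0,0,0,0,0.22,5],
    [0,0,0,0,0,0.33,5],
    [0,0,0,0,0,0.44,5],
    [0,0,0,0,0,0.55,5]
  ]
}}

```text
time: 8.1
ee_pos: [0.4918, -0.089, 0.1989]
eef_rot: [0.605, 0.796, -0.0, -0.0]
ft_force: [0.0, -0.2, -3.0]
width: 0.0198
```

```bash
python3 st.py 0.54 0.05 0.2 -15
```

```text
8.1 pos [ 0.4918 -0.089   0.1989] F [ 0.0055 -0.2441 -2.9782] w 0.019812328118250157 yaw_y 15.561724210514912 z [-0.0011  0.     -1.    ] q [ 0.6927  0.1204 -0.6427  1.7886  0.0757  1.2584  0.3017]
shift [ 0.6047  0.4184 -0.0059]
turn 0.33957471345016566
```

>>> {"fn": "play_rows", "kwargs": {
  "motion": [
    [0.2,0.14,0,0,0,0.11,5],
    [0.4,0.28,0,0,0,0.22,5],
    [0.6,0.42,0,0,0,0.34,5],
    [0.6,0.42,0,0,0,0.34,5],
    [0.6,0.42,0,0,0,0.34,5]
  ]
}}

```text
time: 8.72
ee_pos: [0.5398, 0.0492, 0.1988]
eef_rot: [0.791, 0.611, -0.001, -0.0]
ft_force: [-0.5, -0.6, -1.5]
width: 0.02
```

```bash
cat > d.py <<'E'
from h import *
import pickle
np.set_printoptions(precision=4,suppress=True)
W=eyes.camera("wrist");save(W,"w3",s=1.4);pickle.dump(W,open("w3.pkl","wb"))
s=r.read_state();print("tcp",s["ee_pos"],"cam",-W["R"].T@W["t"])
for l,z in (("slot_point",.034),("rail_end",.034),("home_middle",.034),("set_ring",.034),("stop",0),("rail",0)):
    for d in eyes.landmark_of(W,l)[:2]: print(l,d["xy"],d["p"],at_z(W,d["xy"],z))
g=eyes.regions_of(W,"rail")
if g:
    pickle.dump(g[0]["region"],open("rail.pkl","wb"))
    c,_=cv2.findContours(g[0]["region"].astype(np.uint8),0,2);c=max(c,key=cv2.contourArea)
    q=np.array([at_z(W,p[0],.01)[:2]*1000 for p in c],np.float32)
    print("rect",cv2.minAreaRect(q),g[0]["p"],cv2.boundingRect(c))
g=eyes.regions_of(W,"set_ring")
for k in g[:2]:
    c,_=cv2.findContours(k["region"].astype(np.uint8),0,2);c=max(c,key=cv2.contourArea)
    q=np.array([at_z(W,p[0],.052)[:2]*1000 for p in c],np.float32)
    print("ring",cv2.minEnclosingCircle(q),k["p"])
E
python3 d.py; python3 st.py
```

```text
tcp [0.5398 0.0483 0.1989] cam [0.5602 0.124  0.3616]
slot_point [293.3, 106.8] 0.65 [0.5725 0.1323 0.034 ]
rail_end [294.8, 179.9] 0.94 [0.5562 0.0607 0.034 ]
set_ring [314.2, 265.3] 0.73 [ 0.5536 -0.0414  0.034 ]
set_ring [153.1, 51.2] 0.55 [0.4562 0.2145 0.034 ]
stop [286.4, 239.6] 0.9 [ 0.5275 -0.0159  0.    ]
rail [284.9, 24.1] 0.7 [0.5851 0.2132 0.    ]
rect ((572.50146484375, 145.7142333984375), (178.7117919921875, 91.7833023071289), 78.48921966552734) 0.76 (239, 0, 95, 180)
ring ((572.1446533203125, -14.99403190612793), 19.41037940979004) 0.94
ring ((455.01568603515625, 211.558837890625), 34.76797866821289) 0.84
9.175 pos [0.5401 0.049  0.1994] F [-0.0838  0.1371 -3.0831] w 0.019768733584202117 yaw_y -14.741313339364408 z [-0.     -0.0004 -1.    ] q [ 0.4365  0.2331 -0.6979  1.6838  0.1559  1.2813 -0.5501]
```

View pics/w3.png

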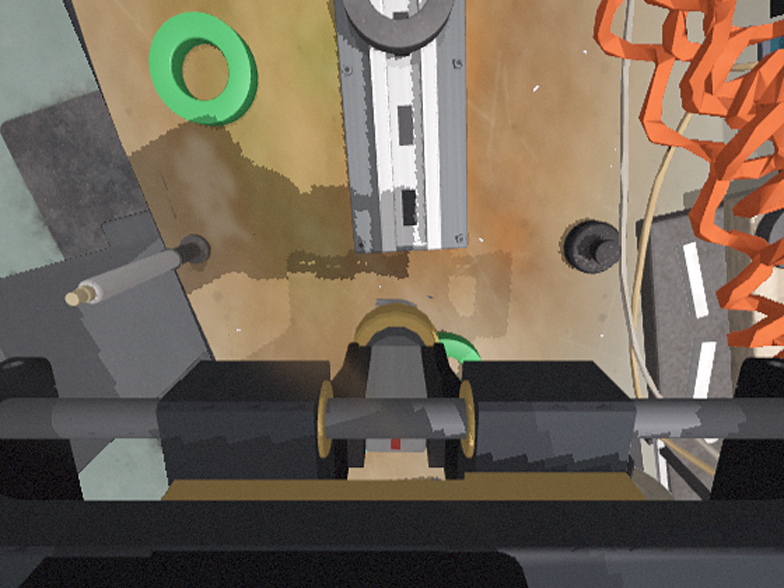

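The wrist view shows the rail running up the picture at x≈405, its end at y≈250 and the black ring at (400,10). The stop is held in the jaws with its collar at (397,325), and the slot lies slightly off the tool's line. I'll go lower and nearer and measure the slot edges.

>>> {"fn": "play_rows", "kwargs": {
  "motion": [
    [0.1,0.03,0.1,0,0,-0.033,5],
    [0.21,0.05,0.25,0,0,-0.033,5],
    [0.21,0.05,0.4,0,0,-0.033,5],
    [0.21,0.05,0.4,0,0,-0.033,5],
    [0.21,0.05,0.4,0,0,-0.033,5]
  ]
}}

```text
time: 9.8
ee_pos: [0.5611, 0.0873, 0.1205]
eef_rot: [0.776, 0.631, 0.0, 0.0]
ft_force: [0.6, -0.7, -3.4]
width: 0.0196
```

```bash
sed -i 's/w3/w4/g' d.py; python3 d.py; python3 st.py
```

```text
tcp [0.5613 0.0873 0.1209] cam [0.5774 0.1628 0.2834]
slot_point [283.3, 156.1] 0.56 [0.5721 0.1352 0.034 ]
set_ring [303.2, 334.9] 0.89 [ 0.5563 -0.0318  0.034 ]
set_ring [107.3, 80.0] 0.57 [0.4562 0.2164 0.034 ]
stop [283.7, 237.1] 0.84 [0.5559 0.0553 0.    ]
rail [279.7, 55.2] 0.9 [0.5853 0.2125 0.    ]
rail [282.7, 282.1] 0.45 [0.5449 0.0079 0.    ]
rect ((574.18408203125, 153.39990234375), (193.25363159179688, 93.10767364501953), 78.49090576171875) 0.66 (220, 0, 122, 239)
ring ((545.0421142578125, -11.116009712219238), 17.580533981323242) 0.84
ring ((587.8701171875, 226.64759826660156), 36.172340393066406) 0.81
10.25 pos [0.5606 0.0874 0.1196] F [ 0.0539 -0.6175 -2.243 ] w 0.019824922919648425 yaw_y -11.750308798940996 z [ 0.0003 -0.0003 -1.    ] q [ 0.3441  0.3705 -0.6973  1.7132  0.2578  1.1514 -0.6309]
```

View pics/w4.png

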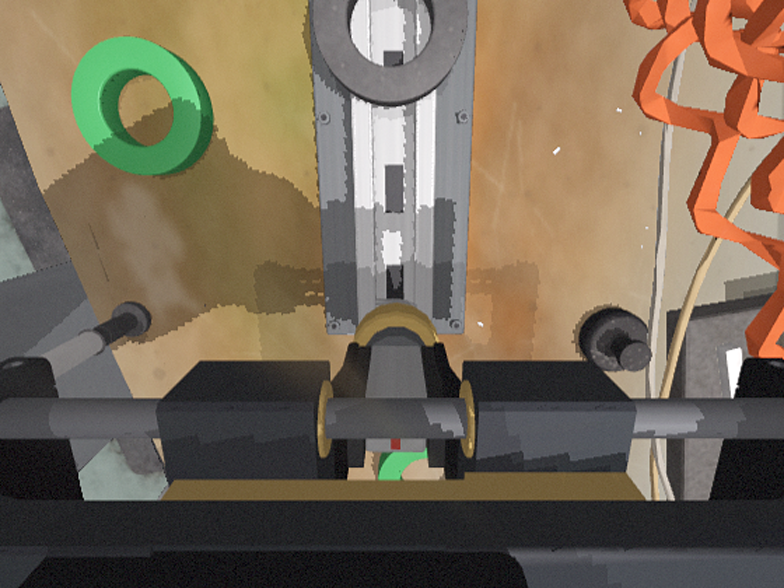

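The ring fits at radius 36.2 mm and the plate at 93 mm wide and 78.5° in both looks. The landmark and the plate's centre differ by 1.5 mm across the slot, so I'll rectify the strut's top to settle it.

```bash
cat > e.py <<'E'
from h import *
import pickle
W=pickle.load(open("w4.pkl","rb"))
a=np.radians(78.49);v=np.array([np.cos(a),np.sin(a)]);u=np.array([v[1],-v[0]]);O=np.array([.57418,.1534])
def warp(z,k=7):
    U=np.arange(-50,50,1/k);V=np.arange(35,-45,-1/k)
    uu,vv=np.meshgrid(U,V);X=O[0]+(uu*u[0]+vv*v[0])/1e3;Y=O[1]+(uu*u[1]+vv*v[1])/1e3
    P=np.stack([X,Y,np.full_like(X,z)],-1)@W["R"].T+W["t"];p=P@W["mtx"].T
    return cv2.remap(W["image"],(p[...,0]/p[...,2]).astype(np.float32),(p[...,1]/p[...,2]).astype(np.float32),1)[:,:,::-1].copy()
im=warp(.034)
for i in range(-40,50,10):
    x=(i+50)*7;cv2.line(im,(x,0),(x,12 if i else 560),(0,0,255),1);cv2.putText(im,str(i),(x+2,24),0,.4,(0,0,255))
cv2.imwrite("pics/rect.png",im)
for z in(.034,.010):
  g=cv2.cvtColor(warp(z),cv2.COLOR_BGR2GRAY).astype(float)
  m=g[80:230].mean(0);d=np.abs(np.gradient(cv2.GaussianBlur(m.reshape(1,-1),(9,1),0).ravel()))
  pk=[i for i in range(5,len(d)-5) if d[i]==d[i-5:i+6].max() and d[i]>1.5]
  print(z,[(round(i/7-50,1),round(d[i],1)) for i in pk])
E
python3 e.py
```

```text
0.034 [(-42.3, np.float64(5.2)), (-41.0, np.float64(5.0)), (-26.4, np.float64(3.9)), (-22.3, np.float64(16.2)), (-11.9, np.float64(10.4)), (-5.0, np.float64(8.5)), (4.9, np.float64(3.4)), (5.9, np.float64(3.3)), (11.9, np.float64(16.6)), (22.3, np.float64(10.7)), (41.0, np.float64(2.4)), (42.1, np.float64(2.9))]
0.01 [(-46.4, np.float64(4.8)), (-45.1, np.float64(4.7)), (-28.7, np.float64(3.6)), (-24.6, np.float64(15.2)), (-13.1, np.float64(10.2)), (-12.1, np.float64(8.0)), (-5.6, np.float64(8.0)), (5.3, np.float64(3.0)), (6.3, np.float64(3.1)), (12.9, np.float64(15.8)), (24.3, np.float64(9.8)), (44.9, np.float64(2.3)), (46.0, np.float64(2.9))]
```

View pics/rect.png

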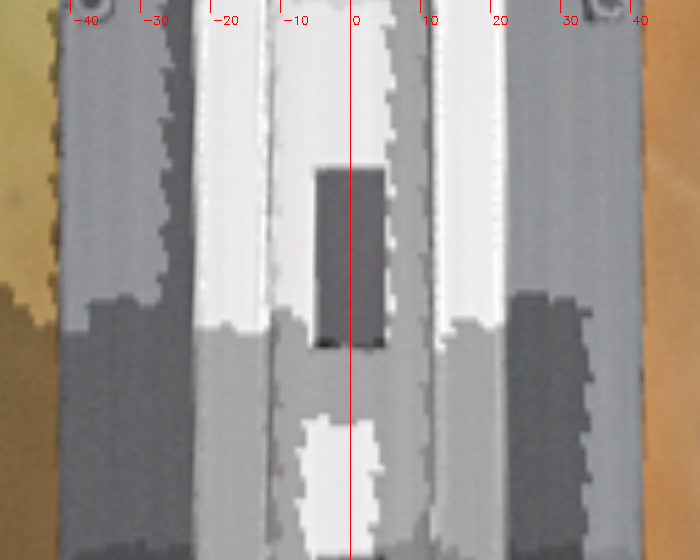

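The rectified view puts the strut's edges at ±22.3 mm and the slot's at ±11.9 mm about my axis, so the axis is right. The ring's centre is near y = +16 mm. I'll go over the slot point.

>>> {"fn": "play_rows", "kwargs": {
  "motion": [
    [0.13,0,0,0,0,-0.003,5],
    [0.254,0,0.05,0,0,-0.003,5],
    [0.254,0,0.158,0,0,-0.003,5],
    [0.254,0,0.158,0,0,-0.003,5],
    [0.254,0,0.158,0,0,-0.003,5]
  ]
}}

```text
time: 10.88
ee_pos: [0.5712, 0.1369, 0.0884]
eef_rot: [0.774, 0.633, 0.0, 0.0]
ft_force: [0.8, -0.0, -2.4]
width: 0.0198
```

```bash
python3 st.py 0.5709 0.1371 0.078 -11.51;python3 st.py 0.5709 0.1371 0.078 -11.51
```

```text
10.875 pos [0.5712 0.1369 0.0884] F [ 0.7694 -0.0426 -2.4293] w 0.01980877597187104 yaw_y -11.507859860705318 z [ 0.0004 -0.0002 -1.    ] q [ 0.2432  0.4509 -0.6922  1.6888  0.3152  1.1159 -0.7409]
shift [ 0.0008 -0.0016  0.052 ]
turn 2.3779325496459732e-05
10.875 pos [0.5712 0.1369 0.0884] F [ 0.7694 -0.0426 -2.4293] w 0.01980877597187104 yaw_y -11.507859860705318 z [ 0.0004 -0.0002 -1.    ] q [ 0.2432  0.4509 -0.6922  1.6888  0.3152  1.1159 -0.7409]
shift [ 0.0008 -0.0016  0.052 ]
turn 2.3779325496459732e-05
```

>>> {"fn": "play_rows", "kwargs": {
  "motion": [
    [0,0,0.03,0,0,0,5],
    [0,0,0.055,0,0,0,5],
    [0,0,0.065,0,0,0,5],
    [0,0,0.075,0,0,0,5],
    [0,0,0.075,0,0,0,5]
  ]
}}

```text
time: 11.5
ee_pos: [0.5708, 0.1372, 0.0726]
eef_rot: [0.774, 0.633, -0.0, -0.0]
ft_force: [0.4, 0.4, -2.2]
width: 0.0196
```

>>> {"fn": "play_rows", "kwargs": {
  "motion": [
    [0,0,0.012,0,0,0,5],
    [0,0,0.025,0,0,0,5],
    [0,0,0.036,0,0,0,5],
    [0,0,0.046,0,0,0,5],
    [0,0,0.046,0,0,0,5]
  ]
}}

```text
time: 12.12
ee_pos: [0.5714, 0.1374, 0.0645]
eef_rot: [0.774, 0.633, 0.0, 0.0]
ft_force: [-2.7, -0.8, 8.0]
width: 0.0196
```

>>> {"fn": "play_rows", "kwargs": {
  "motion": [
    [0,0,0.009,0,0,0,5],
    [0,0,0.018,0,0,0,5],
    [0,0,0.025,0,0,0,5],
    [0,0,0.025,0,0,0,5],
    [0,0,0.025,0,0,0,5]
  ]
}}

```text
time: 12.75
ee_pos: [0.5716, 0.1375, 0.0599]
eef_rot: [0.774, 0.633, 0.001, 0.001]
ft_force: [-3.4, -0.4, 9.0]
width: 0.0199
```

```bash
python3 st.py
```

```text
12.75 pos [0.5716 0.1375 0.0599] F [-3.4249 -0.4238  9.0149] w 0.01992945243292022 yaw_y -11.477156381822661 z [ 0.0018 -0.     -1.    ] q [ 0.2305  0.4845 -0.6789  1.7111  0.3416  1.0656 -0.7598]
```

>>> {"fn": "play_rows", "kwargs": {
  "motion": [
    [0,-0.003,0.003,0,0,0,5],
    [0,-0.003,0.003,0,0,0.07,5],
    [0,-0.003,0.003,0,0,0.15,5],
    [0,-0.003,0.003,0,0,0.23,5],
    [0,-0.003,0.003,0,0,0.31,5]
  ]
}}

```text
time: 13.38
ee_pos: [0.572, 0.138, 0.0598]
eef_rot: [0.905, 0.426, 0.002, 0.0]
ft_force: [0.1, -0.6, 9.7]
width: 0.0196
```

```bash
python3 st.py; python3 -c "
from h import *;print(r.read_state()['torque'])"
```

```text
13.375 pos [0.572  0.138  0.0598] F [ 0.0932 -0.6067  9.7099] w 0.019649914079578026 yaw_y -39.60589690014053 z [ 0.0039  0.0008 -1.    ] q [ 0.1608  0.4603 -0.588   1.7157  0.289   1.0491 -1.2149]
[-0.05683857 -0.01803311  0.05763538]
```

>>> {"fn": "play_rows", "kwargs": {
  "motion": [
    [0,0,0,0,0,0.09,5],
    [0,0,0,0,0,0.18,5],
    [0,0,0,0,0,0.27,5],
    [0,0,0,0,0,0.36,5],
    [0,0,0,0,0,0.4,5]
  ]
}}

```text
time: 14.0
ee_pos: [0.572, 0.138, 0.0599]
eef_rot: [0.992, 0.126, 0.002, -0.0]
ft_force: [0.1, -0.2, 9.0]
width: 0.0196
```

```bash
python3 st.py 0.5709 0.1371 0.0593 -101.5; python3 -c "
from h import *;print(r.read_state()['torque'])"
```

```text
14.0 pos [0.572  0.138  0.0599] F [ 0.0934 -0.2087  9.0114] w 0.01956070723059367 yaw_y -75.54722460948018 z [ 0.004   0.0007 -1.    ] q [ 0.0715  0.4363 -0.4741  1.7206  0.2272  1.0352 -1.799 ]
shift [-0.0064  0.0029  0.0029]
turn 0.28836417100577594
[-0.01161002  0.11449049  0.01112337]
```

>>> {"fn": "play_rows", "kwargs": {
  "motion": [
    [0,0,0,0,0,0.09,5],
    [0,0,0,0,0,0.18,5],
    [0,0,0,0,0,0.25,5],
    [0,0,0,0,0,0.288,5],
    [0,0,0,0,0,0.288,5]
  ]
}}

```text
time: 14.62
ee_pos: [0.572, 0.138, 0.0599]
eef_rot: [0.995, -0.099, 0.002, -0.001]
ft_force: [0.5, -0.0, 10.3]
width: 0.0198
```

```bash
python3 st.py 0.5709 0.1371 0.0635 -101.5; python3 -c "
from h import *;print(r.read_state()['torque'])"
```

```text
14.625 pos [0.572  0.138  0.0599] F [ 0.5431 -0.0298 10.3272] w 0.019821883119582887 yaw_y -101.3363245736917 z [ 0.004   0.0007 -1.    ] q [ 0.0079  0.423  -0.3943  1.7242  0.1861  1.0273 -2.2199]
shift [-0.0044  0.0054 -0.018 ]
turn 0.0018186158478701803
[ 0.01259988  0.07986341 -0.05280713]
```

>>> {"fn": "play_rows", "kwargs": {
  "motion": [
    [-0.002,0,-0.006,0,0,0,5],
    [-0.002,0,-0.012,0,0,0,5],
    [-0.002,0,-0.018,0,0,0,5],
    [-0.002,0,-0.02,0,0,0,5],
    [-0.002,0,-0.02,0,0,0,5]
  ]
}}

```text
time: 15.25
ee_pos: [0.5716, 0.1379, 0.0634]
eef_rot: [0.995, -0.098, 0.002, -0.001]
ft_force: [3.4, 0.4, 8.3]
width: 0.0195
```

```bash
python3 st.py; python3 -c "
from h import *;print(r.read_state()['torque'])"
```

```text
15.25 pos [0.5716 0.1379 0.0634] F [3.3502 0.4228 8.3204] w 0.01945253484860382 yaw_y -101.29319901584144 z [ 0.0038  0.0009 -1.    ] q [ 0.0093  0.4181 -0.3957  1.7226  0.1838  1.0336 -2.2175]
[ 0.13291955 -0.52759522 -0.0101431 ]
```

>>> {"fn": "play_rows", "kwargs": {
  "motion": [
    [0.001,0,-0.002,0,0,0,5],
    [0.001,0,-0.004,0,0,0,5],
    [0.001,0,-0.004,0,0,0,5]
  ]
}}

```text
time: 15.62
ee_pos: [0.5708, 0.1377, 0.0635]
eef_rot: [0.995, -0.098, 0.001, -0.0]
ft_force: [2.8, 0.9, 7.7]
width: 0.0197
```

```bash
python3 st.py
```

```text
15.625 pos [0.5708 0.1377 0.0635] F [2.8394 0.9129 7.7316] w 0.019658795813357912 yaw_y -101.29261583586877 z [ 0.0016  0.0004 -1.    ] q [ 0.0094  0.418  -0.3957  1.7226  0.1832  1.0358 -2.2171]
```

>>> {"fn": "play_rows", "kwargs": {
  "motion": [
    [0,0,-0.002,0,0,0,5],
    [0,0,-0.005,0,0,0,5],
    [0,0,-0.005,0,0,0,5]
  ]
}}

```text
time: 16.0
ee_pos: [0.5707, 0.1377, 0.0636]
eef_rot: [0.995, -0.098, 0.001, -0.0]
ft_force: [6.7, 2.3, 0.1]
width: 0.0198
```

```bash
python3 st.py
```

```text
16.0 pos [0.5707 0.1377 0.0636] F [6.6785 2.2681 0.1153] w 0.019827701974292743 yaw_y -101.28786843560104 z [ 0.0013  0.0005 -1.    ] q [ 0.0096  0.4178 -0.3957  1.7225  0.1827  1.0362 -2.2166]
```

The height stays at the caught value (14.4 mm below the top) while the lift force fell by 8 N, so the lips have it. I'll release briefly to shed side strain, look, and regrip.

>>> {"fn": "play_rows", "kwargs": {
  "motion": [
    [0.003,0,0,0,0,0,5],
    [0.003,0,0,0,0,0,45],
    [0.003,0,0,0,0,0,45],
    [0.003,0,0,0,0,0,45]
  ]
}}

```text
time: 16.5
ee_pos: [0.5701, 0.1369, 0.0633]
eef_rot: [0.995, -0.098, -0.001, 0.0]
ft_force: [0.9, 0.6, -0.9]
width: 0.0369
```

```bash
python3 st.py; cat > f.py <<'E'
from h import *
T=eyes.camera("side");save(T,"s5",(190,180,330,330),5)
W=eyes.camera("wrist");save(W,"w5",s=1.4)
E
python3 f.py; python3 st.py
```

```text
16.5 pos [0.5701 0.1369 0.0633] F [ 0.9103  0.5671 -0.9337] w 0.03685118638883176 yaw_y -101.29791266254226 z [-0.0013 -0.0007 -1.    ] q [ 0.0098  0.4186 -0.3953  1.7222  0.1829  1.0387 -2.2162]
16.6 pos [0.5703 0.137  0.0635] F [-0.4701 -0.4338  1.3414] w 0.038429349921091475 yaw_y -101.29792527189157 z [-0.0008 -0.0005 -1.    ] q [ 0.0098  0.4185 -0.3953  1.7219  0.1828  1.0385 -2.2162]
```

View pics/s5.png

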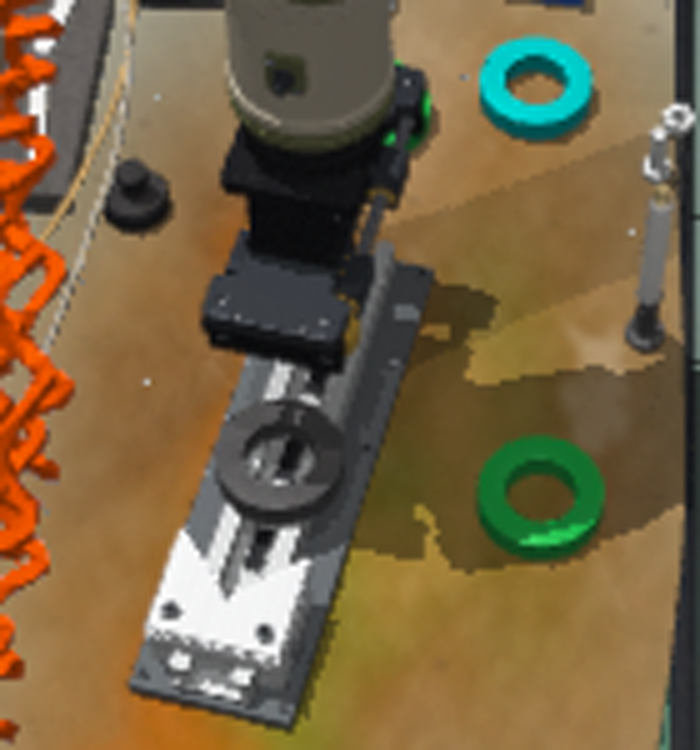

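The side crop shows the ring at (280,460) short of the vee, whose front tips are at about (190,530) and (308,558). The bystanders are untouched. I'll estimate the home position from the vee tips and regrip.

>>> {"fn": "play_rows", "kwargs": {
  "motion": [
    [0,0,0,0,0,0,5],
    [0,0,0,0,0,0,5],
    [0,0,0,0,0,0,5],
    [0,0,0,0,0,0,5]
  ],
  "squeeze": 50
}}

```text
time: 17.1
ee_pos: [0.5707, 0.1373, 0.0637]
eef_rot: [0.995, -0.098, 0.0, 0.0]
ft_force: [-0.2, 0.2, 0.4]
width: 0.0195
```

```bash
cat > g.py <<'E'
from h import *
S=eyes.camera("side")
a=np.radians(78.49);v=np.array([np.cos(a),np.sin(a)]);u=np.array([v[1],-v[0]]);O=np.array([.57418,.1534])
for c in((190,530),(308,558)):
    X=at_z(S,(190+c[0]/5,180+c[1]/5),.054)[:2]-O;print(X@u*1e3,X@v*1e3-58.4)
c=(280,460);X=at_z(S,(190+c[0]/5,180+c[1]/5),.052)[:2]-O;print("ring",X@u*1e3,X@v*1e3-58.4)
E
python3 g.py;python3 st.py
```

```text
28.662264025338857 81.842952841899
-38.01225743840368 82.05693284342598
ring -5.4849044771364674 25.984622419611732
17.15 pos [0.5707 0.1373 0.0638] F [ 0.6498 -0.0891  1.0079] w 0.019707599106813297 yaw_y -101.29128440064866 z [ 0.     -0.0001 -1.    ] q [ 0.0097  0.4183 -0.3955  1.7214  0.1828  1.0383 -2.2162]
```

>>> {"fn": "play_rows", "kwargs": {
  "motion": [
    [0,-0.03,0,0,0,0,5],
    [0,-0.06,0,0,0,0,5],
    [0,-0.09,0,0,0,0,5],
    [0,-0.12,0,0,0,0,5],
    [0,-0.15,0,0,0,0,5]
  ]
}}

```text
time: 17.77
ee_pos: [0.5767, 0.1664, 0.0637]
eef_rot: [0.995, -0.099, -0.0, 0.0]
ft_force: [-0.4, -4.9, 3.7]
width: 0.0195
```

```bash
cat > st2.py <<'E'
from h import *
np.set_printoptions(precision=4,suppress=True)
a=np.radians(78.49);v=np.array([np.cos(a),np.sin(a)]);u=np.array([v[1],-v[0]]);O=np.array([.57418,.1534])
s=r.read_state();X=s["ee_pos"][:2]-O;F=s["ft_force"]
print("t",s["time"],"lat",X@u*1e3,"y",X@v*1e3-58.4,"z",s["ee_pos"][2],"push",-F[:2]@v,"Flat",F[:2]@u,"Fz",F[2],"w",s["width"])
E
python3 st2.py
```

```text
t 17.775 lat -0.14073826197477113 y -45.17696820181337 z 0.06372778480221122 push 4.908399830358682 Flat 0.5487202351317554 Fz 3.6754990366737474 w 0.0194535045380329
```

>>> {"fn": "play_rows", "kwargs": {
  "motion": [
    [0,-0.02,0,0,0,0,5],
    [0,-0.045,0,0,0,0,5],
    [0,-0.07,0,0,0,0,5],
    [0,-0.1,0,0,0,0,5],
    [0,-0.13,0,0,0,0,5]
  ]
}}

```text
time: 18.4
ee_pos: [0.5817, 0.1918, 0.0637]
eef_rot: [0.995, -0.099, -0.0, 0.001]
ft_force: [-1.5, -6.1, 4.6]
width: 0.0197
```

```bash
python3 st2.py
```

```text
t 18.4 lat -0.29398084123018076 y -19.30216411999973 z 0.06372677755398551 push 6.311913304758171 Flat -0.19618126052539123 Fz 4.590762615167153 w 0.019715665850832582
```

>>> {"fn": "play_rows", "kwargs": {
  "motion": [
    [0,-0.012,0,0,0,0,5],
    [0,-0.024,0,0,0,0,5],
    [0,-0.036,0,0,0,0,5],
    [0,-0.048,0,0,0,0,5],
    [0,-0.06,0,0,0,0,5]
  ]
}}

```text
time: 19.02
ee_pos: [0.5841, 0.2035, 0.0637]
eef_rot: [0.995, -0.099, -0.0, 0.001]
ft_force: [-1.9, -6.9, 4.0]
width: 0.0196
```

```bash
python3 st2.py
```

```text
t 19.025 lat -0.31576987725290423 y -7.383522476022556 z 0.06374606442841761 push 7.136991593683434 Flat -0.4357496272362665 Fz 3.98304759998617 w 0.01958851247115757
```

>>> {"fn": "play_rows", "kwargs": {
  "motion": [
    [0,-0.002,0,0,0,0,5],
    [0,-0.004,0,0,0,0,5],
    [0,-0.006,0,0,0,0,5],
    [0,-0.008,0,0,0,0,5],
    [0,-0.01,0,0,0,0,5]
  ]
}}

```text
time: 19.65
ee_pos: [0.5844, 0.2053, 0.0638]
eef_rot: [0.995, -0.099, -0.0, 0.001]
ft_force: [-1.5, -6.3, 4.9]
width: 0.0196
```

>>> {"fn": "play_rows", "kwargs": {
  "motion": [
    [0,-0.003,0,0,0,0,5],
    [0,-0.006,0,0,0,0,5],
    [0,-0.009,0,0,0,0,5],
    [0,-0.011,0,0,0,0,5],
    [0,-0.012,0,0,0,0,5]
  ]
}}

```text
time: 20.27
ee_pos: [0.5849, 0.2077, 0.0637]
eef_rot: [0.995, -0.099, -0.0, 0.001]
ft_force: [-1.1, -6.5, 4.2]
width: 0.0201
```

>>> {"fn": "play_rows", "kwargs": {
  "motion": [
    [0,-0.003,0,0,0,0,5],
    [0,-0.006,0,0,0,0,5],
    [0,-0.009,0,0,0,0,5],
    [0,-0.011,0,0,0,0,5],
    [0,-0.012,0,0,0,0,5]
  ]
}}

```text
time: 20.9
ee_pos: [0.5854, 0.2101, 0.0638]
eef_rot: [0.995, -0.099, -0.0, 0.001]
ft_force: [-1.7, -6.9, 5.0]
width: 0.0197
```

>>> {"fn": "play_rows", "kwargs": {
  "motion": [
    [0,-0.003,0,0,0,0,5],
    [0,-0.006,0,0,0,0,5],
    [0,-0.009,0,0,0,0,5],
    [0,-0.011,0,0,0,0,5],
    [0,-0.012,0,0,0,0,5]
  ]
}}

```text
time: 21.52
ee_pos: [0.5858, 0.2124, 0.0637]
eef_rot: [0.995, -0.099, -0.0, 0.001]
ft_force: [-1.8, -7.0, 4.9]
width: 0.0197
```

>>> {"fn": "play_rows", "kwargs": {
  "motion": [
    [0,-0.003,0,0,0,0,5],
    [0,-0.006,0,0,0,0,5],
    [0,-0.009,0,0,0,0,5],
    [0,-0.011,0,0,0,0,5],
    [0,-0.012,0,0,0,0,5]
  ]
}}

```text
time: 22.15
ee_pos: [0.5863, 0.2147, 0.0638]
eef_rot: [0.995, -0.099, -0.0, 0.001]
ft_force: [-1.4, -6.6, 4.2]
width: 0.0195
```

>>> {"fn": "play_rows", "kwargs": {
  "motion": [
    [0,-0.003,0,0,0,0,5],
    [0,-0.006,0,0,0,0,5],
    [0,-0.009,0,0,0,0,5],
    [0,-0.011,0,0,0,0,5],
    [0,-0.012,0,0,0,0,5]
  ]
}}

```text
time: 22.78
ee_pos: [0.5868, 0.2168, 0.0637]
eef_rot: [0.995, -0.099, -0.0, 0.001]
ft_force: [-1.0, -6.3, 5.4]
width: 0.0197
```

>>> {"fn": "play_rows", "kwargs": {
  "motion": [
    [0,-0.003,0,0,0,0,5],
    [0,-0.006,0,0,0,0,5],
    [0,-0.009,0,0,0,0,5],
    [0,-0.011,0,0,0,0,5],
    [0,-0.012,0,0,0,0,5]
  ]
}}

```text
time: 23.4
ee_pos: [0.5872, 0.2178, 0.0637]
eef_rot: [0.995, -0.099, -0.0, 0.002]
ft_force: [-3.1, -11.0, 7.5]
width: 0.0201
```

Contact: the push rose from about 6.7 N to 11.4 N and the motion stalled. The stop's own drag is about 5 N, so a total near 15 N gives about 10 N on the ring.

>>> {"fn": "play_rows", "kwargs": {
  "motion": [
    [0,-0.002,0,0,0,0,5],
    [0,-0.004,0,0,0,0,5],
    [0,-0.005,0,0,0,0,5],
    [0,-0.005,0,0,0,0,5]
  ]
}}

```text
time: 23.9
ee_pos: [0.5873, 0.2179, 0.0635]
eef_rot: [0.995, -0.099, -0.001, 0.002]
ft_force: [-4.0, -13.1, 8.2]
width: 0.0196
```

```bash
python3 st2.py
```

```text
t 23.9 lat -0.009958142569467067 y 7.462251509111518 z 0.06349894009778145 push 13.58476559153059 Flat -1.295937921952982 Fz 8.160117700413977 w 0.019623516059569347
```

>>> {"fn": "play_rows", "kwargs": {
  "motion": [
    [0,-0.002,0,0,0,0,5],
    [0,-0.004,0,0,0,0,5],
    [0,-0.004,0,0,0,0,5],
    [0,-0.004,0,0,0,0,5]
  ]
}}

```text
time: 24.4
ee_pos: [0.5874, 0.218, 0.0633]
eef_rot: [0.995, -0.1, -0.001, 0.003]
ft_force: [-4.1, -15.6, 7.9]
width: 0.0196
```

```bash
python3 st2.py
```

```text
t 24.4 lat 0.010183328820251927 y 7.5710358050019195 z 0.06332419767224999 push 16.064900371610165 Flat -0.9073865268429644 Fz 7.918246658944787 w 0.01958598051924896
```

>>> {"fn": "play_rows", "kwargs": {
  "motion": [
    [0,0,0,0,0,0,25],
    [0,0,0,0,0,0,45],
    [0,0,0,0,0,0,60],
    [0,0,0,0,0,0,60],
    [0,0,0,0,0,0,60]
  ]
}}

```text
time: 25.02
ee_pos: [0.5873, 0.2225, 0.0636]
eef_rot: [0.995, -0.098, -0.0, -0.0]
ft_force: [0.6, 0.8, 0.1]
width: 0.0497
```

```bash
python3 st2.py
```

```text
t 25.025 lat -0.9327991073164734 y 11.932673417901022 z 0.06361788107374222 push -0.9490202964326396 Flat 0.4123679966383407 Fz 0.10011677495656954 w 0.049668142847512205
```

>>> {"fn": "play_rows", "kwargs": {
  "motion": [
    [0,0.01,-0.1,0,0,0,60],
    [0,0.01,-0.3,0,0,0,60],
    [0,0.01,-0.6,0,0,0,60],
    [0,0.3,-0.7,0,0,0,60],
    [0,0.6,-0.7,0,0,0,60]
  ]
}}

```text
time: 25.65
ee_pos: [0.5648, 0.1038, 0.2075]
eef_rot: [0.995, -0.098, 0.003, -0.001]
ft_force: [1.2, -0.8, 0.4]
width: 0.0524
```

>>> {"fn": "play_rows", "kwargs": {
  "motion": [
    [-0.05,0.25,0,0,0,0,60],
    [-0.1,0.4,0,0,0,0,60],
    [-0.1,0.4,0,0,0,0,60]
  ]
}}

```text
time: 26.02
ee_pos: [0.5284, 0.0271, 0.2054]
eef_rot: [0.995, -0.1, 0.001, 0.0]
ft_force: [0.2, 0.6, -0.4]
width: 0.0523
```

```bash
cat > k.py <<'E'
from h import *
S=eyes.camera("side");T=eyes.camera("top")
a=S["image"][210:320,200:310];b=T["image"][160:230,170:280]
im=np.hstack([cv2.resize(a,(440,440),interpolation=2),cv2.resize(b,(360,229),interpolation=2).copy() if 0 else cv2.copyMakeBorder(cv2.resize(b,(360,229),interpolation=2),0,211,0,0,0)])
cv2.imwrite("pics/end.png",im[:,:,::-1])
v=np.array([np.cos(np.radians(78.49)),np.sin(np.radians(78.49))]);u=np.array([v[1],-v[0]]);O=np.array([.57418,.1534])
for n,P in(("side",S),("top",T)):
    for l,z in(("set_ring",.034),("stop_grip",.0825)):
        for d in eyes.landmark_of(P,l)[:3]:
            X=at_z(P,d["xy"],z)[:2]-O;print(n,l,np.round(d["xy"]),round(d["p"],2),"rail xy",X@u*1e3,X@v*1e3-58.4)
E
python3 k.py; python3 st2.py
```

```text
side set_ring [295. 284.] 0.72 rail xy -143.2307768319391 17.934057256051325
side set_ring [296. 198.] 0.67 rail xy -76.28982110688814 -282.31930318863544
side set_ring [242. 286.] 0.63 rail xy -3.529102635680797 61.544759036240855
side stop_grip [250. 260.] 0.53 rail xy -11.068981654755191 4.763850882380709
side stop_grip [303. 136.] 0.48 rail xy -46.29441237599619 -509.35346324193426
side stop_grip [241. 286.] 0.44 rail xy -12.38009215686384 87.26710209714619
top set_ring [219. 237.] 0.71 rail xy -143.75260433244895 -16.735865075752983
top set_ring [306. 234.] 0.57 rail xy -80.9666263953856 -303.14830914461504
top set_ring [203. 193.] 0.51 rail xy -3.465212461336403 67.76979437150518
top stop_grip [218. 190.] 0.56 rail xy 6.387610654874691 11.224028705863581
t 26.325 lat -19.795180042583624 y -187.51145870793925 z 0.20387284700030953 push -0.7038079319590314 Flat 0.329897914720679 Fz -0.09434049762045946 w 0.05235680197389212
```

View pics/end.png

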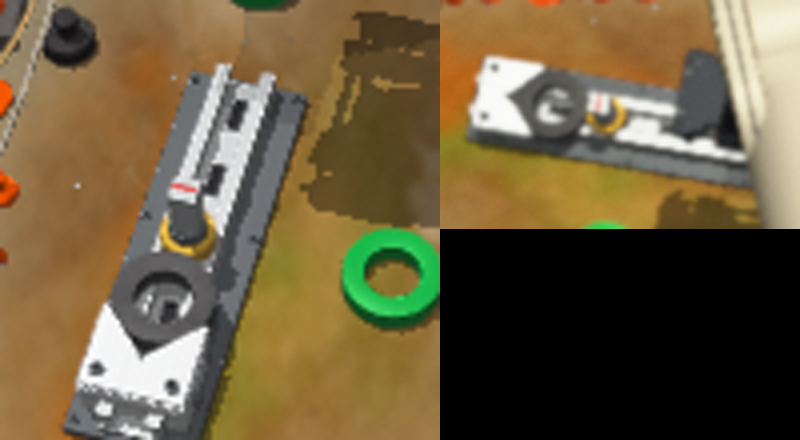

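The side crop shows the ring seated in the vee at (163,303), the collar bearing on it at (188,237), and the red line lying across the slot. The top view agrees. The gripper is clear, so I'm handing in.

```bash
python3 -c "
from h import *;print(job.close_job(),r.read_state()['time'])"
```

```text
the job is handed in; nothing more can be done
the job is handed in; nothing more can be done
```

The black ring is locked in the vee with the stop's collar bearing on it, and the job is handed in at about 26 s of the 70 s allowed. No verdict came back.

- **Stop:** I took it from the blue block and dropped it through the slot. I pressed it about 18 mm down at roughly 12 N and gave it a clean quarter turn clockwise. It caught at 14.4 mm below the top (14.5 expected), the height held while the lift force fell away, and it stayed put through a brief release and regrip.
- **Push:** I slid it until the ring met the vee, felt as a stall. I then brought the total push to 16 N. With about 5 N of that being the stop's own drag, that leaves about 11 N on the ring. I then let go and moved clear.

**Last checks:** The final pictures show the ring seated in the vee, the collar touching it, and the red line across the slot. The ring's home centre is at about y = 63.5 mm by the tool's position at contact.

**What disagreed:**
- The networks' ring positions from the side and top views read 61.5 and 67.8 mm, within the bias those cameras showed earlier.
- I did not measure the nip force after letting go.
- The bystanders were never touched, but only the magnet was in the last crop.

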